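Locate and press a circuit board in a spring test jig

TASK

Set up the circuit board in the spring test jig: stand the orange spacer fully down in the one gap between the board and a blue metal block that is wide enough for it, about midway along that block, and let go of it. Then press the board down with the shut fingertips until it is flush with the white corner posts, and finish while still holding it pressed flush; the spacer stays in its gap, and the jar, meter and screwdriver are left alone.

Things in the scene. Friction and masses are not known exactly. Their poses are not given: they have to be found in the camera images.
- jig: Fixed test jig, z up. Origin on the bench (z = 0) under the centre of the circuit board. Black deck 12 mm thick, from -95 to +135 mm in its x, +-135 mm in y. Three square blue blocks stand on the deck, centres 95 mm from the origin in the jig's +x, +y and -y (none at -x); which is where changes. Gap between board edge and block face: 40 mm less half the block's width.
- block_a: Fixed square blue metal block, 24 by 24 mm, 26 mm high (top 38 mm above the bench), sides parallel to the jig's. Origin at the centre of its underside, on the deck. Leaves a gap of 28 mm to the board.
- block_b: As block_a but 44 by 44 mm: leaves a gap of 18 mm.
- block_c: As block_a but 56 by 56 mm: leaves a gap of 12 mm.
- board (a joint): Travel (m) of the green circuit board (110 by 110 mm, centred on the jig, sides along its x and y, on a grey carriage of the same outline) straight down on its springs: 0 = up (green board surface 40 mm above the bench, 8 mm proud of the posts), 0.008 = flush with the posts, at a hard stop. About 5 N starts it, about 11 N brings it flush; it springs up again when let go.
- board_press (a point): On the board: centre of the top of the silver shield can (44 by 44 mm, 4 mm above the green surface) in the middle of the board: the place to press. 44 mm above the bench when up, 36 mm when flush. Axes as the jig's. Four white posts, 16 mm square, tops 32 mm above the bench, stand just off the board's corners, at (+-65, +-65) mm.
- spacer_mid (a point): Centre (36 mm above its foot) of the loose orange plastic spacer: 22 mm thick (its x), 46 mm long (its y), 72 mm high (z), about 0.09 kg, black bands round its upper part, foot narrowed to 17 by 41 mm over the lowest 4 mm. Starts standing on the bench; in the gap it stands on the deck, 12 mm higher, its length along the gap.
- spacer: The same spacer; origin at the centre of its foot.
- jar_mid (a point): Bystander: amber jar, 52 mm diameter, 60 mm high; its centre.
- meter_mid (a point): Bystander: yellow hand-held meter lying flat, 150 (x) by 80 (y) by 36 mm plus a 6 mm dial; centre of its case.
- screwdriver_grip (a point): Bystander: screwdriver lying flat, 170 mm long; middle of its handle.
Not all that is in view belongs to the job. Several things look just like the spacer: the one meant starts farthest to the robot's left.

How it is judged:
By the outcome, as a careful person would: the job done as asked, in the order asked, and still so for the second after the job is handed in, while the arm keeps its last pose, push and grip.
It also fails if it takes over 43 s, if anything falls off the work surface, if the arm or the gripper's body presses on something with over 40 N, if the wrist force passes 120 N, or if a joint passes its speed limit or range.

ROBOT

A 7-joint arm with a two-finger parallel gripper is mounted at the origin on the work surface. World frame = base frame: x ahead of the robot, y to its left, z up, the work surface at z = 0. Lengths are in m, angles in degrees, forces in N, time in s.
With the tool pointing down it reaches from about 0.425 to 0.875 m from the base axis. Payload 9.9 kg.
Tool frame: the origin (TCP) lies on the centre line of the jaws, within the pads' length; the fingertips stand 17 mm ahead of it and the grasp point (between the pads) lies 2 mm behind it; z points along the fingers, y is the direction in which the jaws open and shut (so a half turn about z gives the same grasp; the last joint's range is limited). The gripper opens to 85 mm and grips with 20 to 120 N. Pads are 22 mm wide; open, the fingers measure 114 mm over their backs; the gripper's body (76 mm by 85 mm) begins 54 mm behind the grasp point. The pads swing forward as they close: fully open they stand 13 mm farther back than shut.
Start: joints at [-74.645, 32.985, 1.427, 82.34, -0.859, 64.687, -3.237], TCP at [0.233, 0.634, 0.248] pointing down, gripper open.
Joint ranges: [-157.87, 157.87], [-19.46, 123.44], [-87.15, 90], [11.01, 140.99], [-62.26, 242.26], [9.8, 113.94], [-161.44, 161.44]. Speed limits (degrees/s): [127.2, 127.2, 172.46, 172.46, 180, 180, 180].

INTERFACE

Orientations are given as [roll, pitch, yaw] about the fixed x, y, z axes, in that order (R = Rz(yaw) Ry(pitch) Rx(roll)).
In Python, from plant import manip, grab_frame, get_calibration gives the robot as it stands.
- The arm moves only by the shell command python3 -m pendant 'ROWS' [FORCE]. ROWS is JSON, one flat list of numbers, 5 for each row, row after row: the shift along the tool's x, y, z in units of 100 mm (1.0 is 100 mm), then the turn about the tool's z in units of 360 degrees (1.0 is 360 degrees), then the finger opening in mm, from 0 to 85.4. In form: [dx, dy, dz, twist, hand, dx, dy, dz, twist, hand, ...]. A call has 1 to 12 rows; each row is the pose to reach, as a shift and turn from the pose commanded when the call began, along the tool's axes at that moment, turning the shorter way round; what a row does not reach only later rows make up. A row lasts 1/10 s, in which the tool goes at most 50 mm and 8.59 degrees, less where a joint would pass 70% of its speed; a pose out of reach is approached as far as the arm can. A call with a number of a shift or a turn outside -1 to 1 is refused whole. A call with a gripper value outside its range is refused whole. The fingers move at their own pace and stop on an object; FORCE is the grip in N (left out, the last holds). Time passes only in rows, so rows that repeat a pose let the fingers close. It gives the time, the measured TCP pose, the force and the opening at its end, in the units of the state.
- manip.state(): the state, without advancing time (a new reading comes with each control period).
- grab_frame(name): name is "side" or "top" or "wrist"; returns the picture (384x512x3 uint8, blue, green, red); there is no depth.
- get_calibration(name): a dict with "intrinsics" (3x3 intrinsics, pixels), "rvec" (rotation vector, rad) and "tvec" (3), from world to camera coordinates, as OpenCV has them. Camera axes: x right, y down, z forward; pixel columns grow to the right and rows downward; lengths in m; the calibration is good to about 2 mm. A picture is of the moment at which its call begins: read the wrist's pose just before it. get_calibration takes no time and is no camera call; for the wrist camera it gives the pose at the moment of the call.
- manip.close_job(): hands the job in, once; it reports no verdict.
The state is a dict: "time_s": time; "qpos": joint angles; "dq": joint speeds; "joint_efforts": joint torques, N m; "tool_pos": TCP position; "tcp_rot": TCP orientation; "ft_force": force on the tool from outside, world axes, zero at the start; "wrist_torque": the same for the moment, N m; "opening": finger opening in m.
Only numpy, scipy, OpenCV 4.12 (cv2) and the standard library are available. Lean on these libraries where they do the work, as an engineer would, in place of code of your own. Each camera call takes 0.05 s, during which the arm holds its last target. There are 200 camera calls.

## Working session

There is one attempt and no reset: what is moved stays moved. The work goes in short steps, Python scripts to look and compute and a shell command to move; the robot and the scene stay as the last step left them, time stands still between calls to the robot, and variables do not carry over. Pictures are saved under pics/ and viewed, about 8 in all and at most 12, crops included, and the job is handed in when it is done.

```bash
mkdir -p pics; ls; python3 - <<'E'
from plant import manip, grab_frame, get_calibration
import cv2, numpy as np
s=manip.state(); print(s)
a=grab_frame("side"); b=grab_frame("top")
cv2.imwrite("pics/side0.png",a); cv2.imwrite("pics/top0.png",b)
for n in("side","top","wrist"): print(n,get_calibration(n))
E
```

```text
pics
{'time_s': 0.0, 'qpos': array([-74.64544861,  33.02975503,   1.42099267,  82.38725281,
        -0.86118935,  64.68635718,  -3.23739901]), 'dq': array([ 0.0043972 ,  0.02466534,  0.00179833,  0.06332735, -0.07725972,
        0.09092251, -0.01616438]), 'joint_efforts': array([ 4.97407946e-04, -7.65727830e+01,  2.25039706e+00, -2.85977340e+01,
        1.52502442e-02,  1.24226126e-02,  1.67711630e-05]), 'tool_pos': array([0.23240156, 0.63326972, 0.24747069]), 'tcp_rot': array([-1.79907130e+02,  1.84294927e-03,  1.59847134e+02]), 'ft_force': array([-0.26475822,  0.45044305,  0.15669178]), 'wrist_torque': array([ 0.0368758 , -0.03374964, -0.03888277]), 'opening': 0.0855966565661783}
side {'intrinsics': array([[368.37276824,   0.        , 254.64362258],
       [  0.        , 368.37276824, 191.19615404],
       [  0.        ,   0.        ,   1.        ]]), 'rvec': array([ 0.1406029 , -2.79780907,  1.37177224]), 'tvec': array([0.5534163 , 0.08448284, 0.88029506])}
top {'intrinsics': array([[397.76316874,   0.        , 252.94785688],
       [  0.        , 397.76316874, 189.79742895],
       [  0.        ,   0.        ,   1.        ]]), 'rvec': array([ 2.19496428, -2.17230158,  0.09878262]), 'tvec': array([0.00577712, 0.54624174, 1.21776898])}
wrist {'intrinsics': array([[299.86545318,   0.        , 253.20546858],
       [  0.        , 299.86545318, 191.41256151],
       [  0.        ,   0.        ,   1.        ]]), 'rvec': array([-2.37178597, -1.65574645, -0.24234444]), 'tvec': array([-0.67426276, -0.03701623,  0.37818431])}
```

View pics/top0.png

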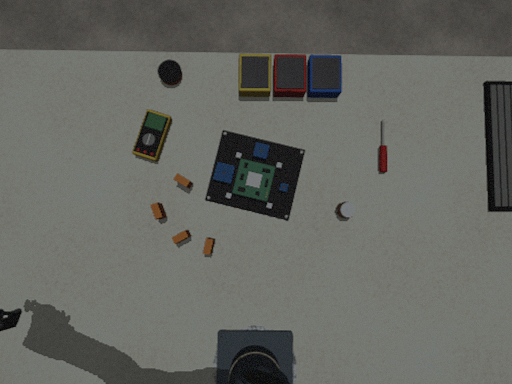

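View pics/side0.png

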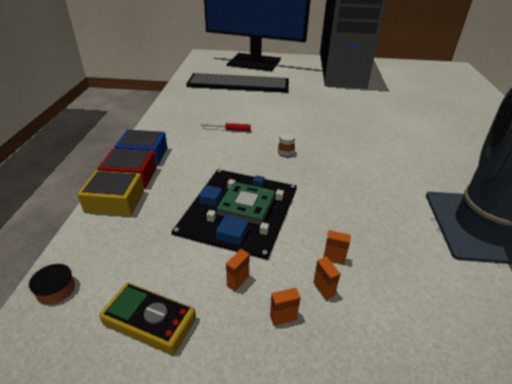

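The top view has four orange blocks, at about (157,211), (183,181), (181,237) and (209,246). World +y (the robot's left) is image left, so (157,211) fits. The smallest blue block, at (283,187), makes the 28 mm gap. Next I'll measure these and make one enlarged crop to confirm.

```bash
cat > h.py <<'E'
import cv2, numpy as np
from plant import manip, grab_frame, get_calibration
from scipy.spatial.transform import Rotation as Rn
def cam(c):
    R=cv2.Rodrigues(np.array(c["rvec"]))[0]; return R,-R.T@np.array(c["tvec"]).ravel()
def ray(c,uv,z):
    R,o=cam(c); d=R.T@np.linalg.inv(c["intrinsics"])@np.array([uv[0],uv[1],1.]); return o+d*(z-o[2])/d[2]
def proj(c,P):
    return cv2.projectPoints(np.atleast_2d(np.array(P,float)),np.array(c["rvec"]),np.array(c["tvec"]),c["intrinsics"],None)[0].reshape(-1,2)
def blobs(im,lo,hi,amin):
    m=cv2.inRange(cv2.cvtColor(im,cv2.COLOR_BGR2HSV),np.array(lo),np.array(hi))
    cs=cv2.findContours(m,cv2.RETR_EXTERNAL,cv2.CHAIN_APPROX_NONE)[0]
    return [c for c in cs if cv2.contourArea(c)>=amin]
ORANGE=((5,150,60),(18,255,255)); BLUE=((100,100,50),(120,255,255))
def rel(p,yaw=None):  # world target -> rows units in the current tool frame
    s=manip.state(); R=Rn.from_euler('xyz',s["tcp_rot"],degrees=True)
    d=R.inv().apply(np.array(p)-s["tool_pos"])/0.1; return d, s
E
python3 - <<'E'
from h import *
t=cv2.imread("pics/top0.png"); s=cv2.imread("pics/side0.png"); ct=get_calibration("top"); cs=get_calibration("side")
for n,im,c in(("top",t,ct),("side",s,cs)):
    for col,rng,z in(("or",ORANGE,.04),("bl",BLUE,.038)):
        for b in blobs(im,*rng,15):
            (u,v),wh,a=cv2.minAreaRect(b); p=ray(c,(u,v),z); print(n,col,np.round([u,v,*wh,a],1),np.round(p[:2],3))
print("can top",ray(ct,(255,180),.044), ray(cs,(246,199),.044))
R,o=cam(get_calibration("wrist")); st=manip.state(); Rt=Rn.from_euler('xyz',st["tcp_rot"],degrees=True)
print("wrist cam in tool",Rt.inv().apply(o-st["tool_pos"]), "axis",Rt.inv().apply(R[2]),"camx",Rt.inv().apply(R[0]))
a=cv2.resize(t[150:270,110:320],None,fx=3.8,fy=3.8,interpolation=cv2.INTER_CUBIC); cv2.imwrite("pics/crop1.png",a)
E
```

```text
top or [208.1 245.9   7.1  15.3  12.5] [0.373 0.146]
top or [179.7 236.9   6.7  14.8  63.4] [0.399 0.233]
top or [156.6 210.6  15.    6.8  69.4] [0.478 0.305]
top or [181.6 180.1  14.6   6.   31. ] [0.572 0.231]
top bl [283.4 187.    8.    8.   14. ] [ 0.555 -0.082]
top bl [223.6 172.4  18.4  18.4  14. ] [0.598 0.103]
top bl [260.7 150.1  14.6  14.3  14. ] [ 0.669 -0.011]
top bl [324.5  73.5  37.   31.   90. ] [ 0.916 -0.211]
side or [ 51.3 297.9  10.2  27.1  77. ] [0.888 0.327]
side or [284.9 306.   31.   32.3  76. ] [0.476 0.3  ]
side or [237.1 269.4  21.1  41.5   5. ] [0.57  0.227]
side or [330.  264.3  25.5  67.3  16.7] [0.39  0.195]
side or [284.9 146.8  12.2   4.8   8.1] [ 0.49  -0.242]
side bl [231.  228.4  28.6  25.7  15.9] [0.598 0.113]
side bl [209.1 194.   17.1  20.9  28.3] [ 0.668 -0.   ]
side bl [258.  179.5   7.   10.   90. ] [ 0.555 -0.074]
side bl [141.9 140.7  46.6  31.9  22. ] [ 0.913 -0.229]
side bl [353.  46.   2.  12.  90.] [ 0.169 -1.287]
side bl [264.4  27.3   8.9  12.1  63.4] [ 0.643 -1.574]
side bl [282.4  27.5  37.9  16.1   5.7] [ 0.539 -1.587]
side bl [247.8  22.6  22.7  17.8   6.3] [ 0.749 -1.666]
can top [0.57461305 0.00562539 0.044     ] [0.57585246 0.01591692 0.044     ]
wrist cam in tool [ 0.07302319 -0.00034359 -0.1250216 ] axis [-2.87189206e-01  9.29166121e-04  9.57873424e-01] camx [-2.06645667e-04  9.99999446e-01 -1.03198605e-03]
```

View pics/crop1.png

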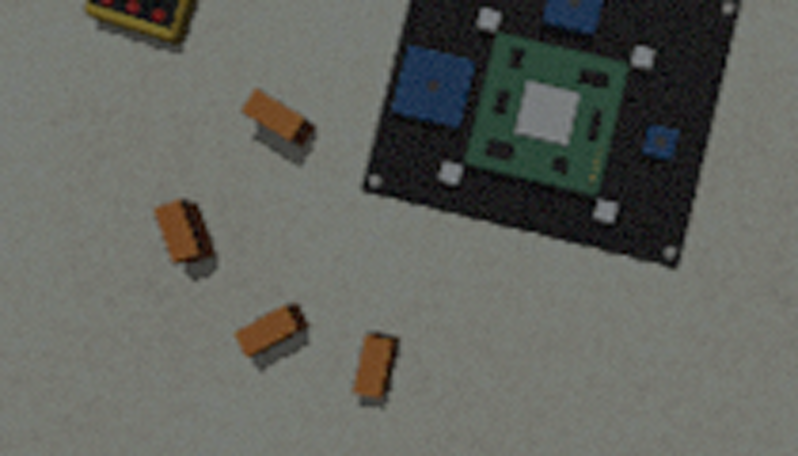

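The crop confirms the leftmost orange block (crop (183,230), image (157,211), world about (0.48, 0.30)) is the spacer meant; the other three have y ≤ 0.233. The small blue block at crop (660,140) is on the jig's −y side. Now I'll go above the spacer.

```bash
python3 -m pendant '[-0.5,-0.33,0.05,0,70, -1,-0.66,0.1,0,70, -1,-0.66,0.1,0,70]' 40 && python3 -m pendant '[-0.5,-0.33,0.05,0,70, -1,-0.66,0.1,0,70, -1,-0.66,0.1,0,70]' && python3 -m pendant '[-0.5,-0.33,0.05,0,70, -1,-0.66,0.1,-0.02,70, -1,-0.66,0.1,-0.04,70, -1,-0.66,0.1,-0.06,70, -1,-0.66,0.1,-0.08,70, -1,-0.66,0.1,-0.1,70, -1,-0.66,0.1,-0.11,70]'; python3 -c "
from h import *
print(rel([.478,.30,.21]))"
```

```text
time_s: 0.4
tool_pos: [0.3075, 0.5326, 0.2377]
tcp_rot: [-179.8, 0.2, 159.6]
ft_force: [-0.3, -0.5, -0.3]
opening: 0.0701
time_s: 0.7
tool_pos: [0.3781, 0.436, 0.2279]
tcp_rot: [-179.9, 0.1, 159.5]
ft_force: [0.7, 0.0, -0.9]
opening: 0.0698
time_s: 1.4
tool_pos: [0.4459, 0.3443, 0.2181]
tcp_rot: [180.0, -0.0, -160.3]
ft_force: [0.1, 0.6, -0.5]
opening: 0.0699
(array([-0.15245451, -0.52559103,  0.08064825]), {'time_s': 1.4, 'qpos': array([-37.10628474,  25.22799801,  -7.81155302, 101.76367493,
         4.12113089,  53.31255574,  63.05848359]), 'dq': array([ 5.93740879,  0.21432726, -8.77147764, -0.20007779,  4.49237622,
        0.39511209, 27.7851892 ]), 'joint_efforts': array([-5.84071465e-01, -6.31082296e+01, -2.74366932e-02, -2.53190786e+01,
       -4.10942989e-02, -5.20611007e-03, -2.30511976e-01]), 'tool_pos': array([0.44592952, 0.34434147, 0.21807731]), 'tcp_rot': array([ 1.79995784e+02, -3.24020116e-02, -1.60294306e+02]), 'ft_force': array([ 0.14174347,  0.60121444, -0.52459916]), 'wrist_torque': array([ 0.02219956, -0.00050555,  0.0426314 ]), 'opening': 0.06985164014977492})
```

```bash
python3 -m pendant '[-0.15,-0.52,0.08,0,70, -0.15,-0.52,0.08,0,70, -0.15,-0.52,0.08,0,70, -0.15,-0.52,0.08,0,70]'; python3 - <<'E'
from h import *
c=get_calibration("wrist"); im=grab_frame("wrist"); cv2.imwrite("pics/w1.png",im)
for b in blobs(im,*ORANGE,100):
    r=cv2.minAreaRect(b); print(np.round(r[0],1),np.round(r[1],1),r[2], ray(c,r[0],.072))
R,o=cam(c); print(o)
E
```

```text
time_s: 1.8
tool_pos: [0.477, 0.301, 0.2102]
tcp_rot: [180.0, -0.0, -160.5]
ft_force: [0.2, -0.0, -0.1]
opening: 0.0696
[143.5 241. ] [31.8 20.5] 45.0 [0.56464237 0.21979986 0.072     ]
[250.8 183.7] [48.9 23.2] 88.56790161132812 [0.47622176 0.29844023 0.072     ]
[199.8  71.4] [28.6 55.5] 78.69007110595703 [0.40033784 0.22759386 0.072     ]
[100.1  11.2] [30.  35.8] 22.249025344848633 [0.38427505 0.14226618 0.072     ]
[0.40807346 0.27606455 0.3352787 ]
```

View pics/w1.png

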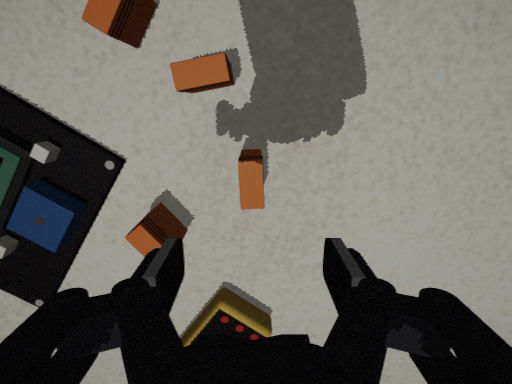

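The wrist view shows the target upright at (251,184) with top face 49×23 px. That matches 46×22 mm at its distance, and it's almost under the TCP, 1.4° off. Descend and grip.

```bash
python3 -m pendant '[0.016,-0.022,0.4,-0.004,60, 0.016,-0.022,0.8,-0.004,60, 0.016,-0.022,0.8,-0.004,60]' && python3 -m pendant '[0,0,0.4,0,60, 0,0,0.76,0,60, 0,0,0.76,0,60, 0,0,0.76,0,15, 0,0,0.76,0,15, 0,0,0.76,0,15, 0,0,0.76,0,15, 0,0,0.76,0,15,0,0,0.76,0,15]' 40
```

```text
time_s: 2.15
tool_pos: [0.4736, 0.2973, 0.1265]
tcp_rot: [-179.9, -0.4, -159.0]
ft_force: [-1.0, -0.3, -0.1]
opening: 0.0601
time_s: 3.05
tool_pos: [0.4778, 0.2987, 0.0567]
tcp_rot: [179.9, 0.2, -159.1]
ft_force: [-1.9, 0.9, 9.2]
opening: 0.0211
```

The jaws hold at 21 mm opening. Lift, turn to the jig's yaw, and carry it to a viewing place beside the gap.

```bash
python3 -m pendant '[0,0,-0.3,0,15, 0,0,-0.7,0,15, 0,0,-1,0,15]' && python3 -m pendant '[0,0,-0.4,0.02,15, 0,0,-0.8,0.04,15, 0,0,-0.8,0.06,15, 0,0,-0.8,0.08,15, 0,0,-0.8,0.096,15, 0,0,-0.8,0.096,15]'; python3 -c "
from h import *
print(rel([.549,-.104,.23])[0])"
```

```text
time_s: 3.35
tool_pos: [0.4771, 0.2981, 0.1576]
tcp_rot: [180.0, 0.1, -159.1]
ft_force: [0.6, 1.0, -2.1]
opening: 0.0217
time_s: 3.95
tool_pos: [0.4765, 0.2979, 0.2356]
tcp_rot: [179.9, 0.1, 166.2]
ft_force: [-0.4, -0.2, -0.6]
opening: 0.0214
[-1.65945572 -3.73124356  0.05313435]
```

```bash
python3 -m pendant '[-0.2,-0.45,0,0,15, -0.415,-0.93,0,0,15,-0.415,-0.93,0,0,15]' && python3 -m pendant '[-0.2,-0.45,0,0,15, -0.415,-0.93,0,0,15,-0.415,-0.93,0,0,15]' && python3 -m pendant '[-0.2,-0.45,0,0,15, -0.415,-0.93,0,0,15,-0.415,-0.93,0,0,15]' && python3 -m pendant '[-0.2,-0.45,0,0,15, -0.415,-0.93,0,0,15,-0.415,-0.93,0,0,15,-0.415,-0.93,0,0,15,-0.415,-0.93,0,0,15,-0.415,-0.93,0,0,15]'; python3 - <<'E'
from h import *
c=get_calibration("wrist"); im=grab_frame("wrist"); cv2.imwrite("pics/w2.png",im)
import pickle; pickle.dump((c,manip.state()),open("w2.pkl","wb"))
for nm,rg,z in(("g",((60,60,30),(95,255,255)),.04),("b",BLUE,.038),("o",ORANGE,.0)):
  for b in blobs(im,*rg,150):
    r=cv2.minAreaRect(b); print(nm,np.round(r[0],1),np.round(r[1],1),round(r[2],1), ray(c,r[0],z)[:2])
E
```

```text
time_s: 4.25
tool_pos: [0.4963, 0.19, 0.2352]
tcp_rot: [-179.8, 0.1, 166.0]
ft_force: [0.5, 0.5, -1.3]
opening: 0.0216
time_s: 4.55
tool_pos: [0.5142, 0.0898, 0.2352]
tcp_rot: [-179.8, 0.1, 166.0]
ft_force: [0.5, 0.7, -0.5]
opening: 0.0214
time_s: 4.85
tool_pos: [0.5322, -0.0104, 0.2351]
tcp_rot: [-179.8, 0.1, 165.9]
ft_force: [-0.8, 0.1, -1.7]
opening: 0.0212
time_s: 5.45
tool_pos: [0.55, -0.1011, 0.2345]
tcp_rot: [180.0, -0.0, 166.5]
ft_force: [0.7, 0.7, -0.8]
opening: 0.0215
g [359.  169.5] [ 99. 110.] 90.0 [0.57488846 0.01155339]
b [348. 245.] [40. 42.] 90.0 [ 0.66335905 -0.01284666]
b [270. 170.] [24. 22.] 90.0 [ 0.55319453 -0.0828167 ]
b [441.5 169. ] [52. 59.] 90.0 [0.59611854 0.10020713]
o [253.5 276. ] [100.  53.] 90.0 [ 0.70128464 -0.13685585]
o [253.5 200. ] [26. 43.] 90.0 [ 0.59488891 -0.11131288]
o [ 95.8 146.3] [46.4 24.9] 65.1 [ 0.484942   -0.27892569]
```

View pics/w2.png

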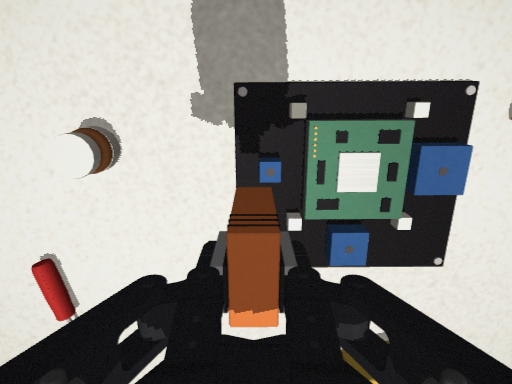

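The view shows the jig square to the tool. The board is at (359,170), the small block at (270,170), and the held spacer hangs plumb at u≈253, foot edge at v≈187. Now I'll measure the gap precisely.

```bash
cat > gap.py <<'E'
from h import *
def measure(im,c,st,near):
    R=Rn.from_euler('xyz',st["tcp_rot"],degrees=True); T=lambda P:1000*R.inv().apply(np.asarray(P)-st["tool_pos"])
    out={}
    for nm,rg,z,am in(("board",((60,60,30),(95,255,255)),.04,500),("blue",BLUE,.038,150)):
        for b in blobs(im,*rg,am):
            h=cv2.convexHull(b).reshape(-1,2)
            P=np.array([T(ray(c,p,z)) for p in h])[:,:2]
            (x,y),wh,a=cv2.minAreaRect(P.astype(np.float32))
            print(nm,"tool-frame mm centre",np.round([x,y],1),"size",np.round(wh,1),"ang",round(a,1),"x",np.round([P[:,0].min(),P[:,0].max()],1),"y",np.round([P[:,1].min(),P[:,1].max()],1))
    m=((im.min(2)>150)&(im.max(2)-im.min(2)<25)).astype(np.uint8)
    for b in cv2.findContours(m,cv2.RETR_EXTERNAL,cv2.CHAIN_APPROX_NONE)[0]:
        if 80<cv2.contourArea(b)<3500:
            P=np.array([T(ray(c,p,.044)) for p in b.reshape(-1,2)])[:,:2]; r=cv2.minAreaRect(P.astype(np.float32)); print("white@44",np.round(r[0],1),np.round(r[1],1),round(r[2],1))
E
python3 - <<'E'
from gap import *; import pickle
c,st=pickle.load(open("w2.pkl","rb")); measure(cv2.imread("pics/w2.png"),c,st,0)
E
```

```text
board tool-frame mm centre [ -0.4 113.2] size [111.2 110.7] ang 89.7 x [-55.7  54.7] y [ 57.4 168.9]
blue tool-frame mm centre [-90.1 111. ] size [52.2 49.9] ang 0.1 x [-116.3  -64. ] y [ 86.1 135.9]
blue tool-frame mm centre [ 1.  18.5] size [26.9 24.2] ang 0.0 x [-12.4  14.5] y [ 6.4 30.7]
blue tool-frame mm centre [  1.5 202.4] size [65.  58.3] ang 89.9 x [-27.6  30.6] y [169.8 235. ]
white@44 [-265.7 -137.6] [81.8  9.9] 41.8
white@44 [-208.4 -160.9] [41.6  9.2] 48.9
white@44 [-200.1    0.5] [39.8 80.6] 0.1
white@44 [-59.7 171.8] [13.5 14.9] 0.0
white@44 [-60.2  47. ] [14.7 15.1] 0.0
white@44 [-1.000e-01  1.132e+02] [42.  43.7] 0.0
white@44 [ 65.3 171.2] [14.7 15. ] 0.0
```

Sizes check: board 111×111, can 42×44, block A 24.2 mm wide. The gap centre comes out at tool y +44.2 from the board and +44.5 from the block. Move over it, partway down, and re-check.

```bash
python3 -m pendant '[0,0.442,0,0,15, 0,0.442,0.3,0,15, 0,0.442,0.7,0,15, 0,0.442,1,0,15, 0,0.442,1,0,15, 0,0.442,1,0,15]'; python3 - <<'E'
from gap import *
c=get_calibration("wrist"); st=manip.state(); im=grab_frame("wrist"); cv2.imwrite("pics/w3.png",im); measure(im,c,st,0)
for v in(190,196,202,208):
    o=cv2.inRange(cv2.cvtColor(im,cv2.COLOR_BGR2HSV),np.array(ORANGE[0]),np.array(ORANGE[1]))[v]; u=np.where(o)[0]; u=u[(u>180)&(u<330)]; print(v,(u.min(),u.max()) if len(u) else None)
E
```

```text
time_s: 6.1
tool_pos: [0.5606, -0.0593, 0.1348]
tcp_rot: [180.0, -0.0, 166.4]
ft_force: [0.6, 0.0, -0.9]
opening: 0.0219
board tool-frame mm centre [-0.1 70.2] size [110.6 110.8] ang 89.7 x [-55.5  55.5] y [ 14.8 125.8]
blue tool-frame mm centre [-66.6  68.1] size [16.3 38.3] ang 0.0 x [-74.8 -58.5] y [49.  87.2]
blue tool-frame mm centre [  2.6 -24.7] size [29.3 24.3] ang 0.0 x [-12.1  17.2] y [-36.8 -12.5]
blue tool-frame mm centre [  2.9 159.4] size [59.4 65.2] ang 0.0 x [-26.8  32.6] y [126.8 192.1]
white@44 [-159.    94.2] [ 6.1 55.5] 48.3
white@44 [-158.7  -94.4] [56.   6.7] 41.8
white@44 [-120.2  110.5] [ 6.4 28.7] 41.2
white@44 [-119.6 -110.4] [28.5  6.3] 48.9
white@44 [-117.7    0. ] [55.1 19.6] 88.9
white@44 [-57.3 128.2] [13.8 14.7] 0.1
white@44 [ 0.1 70.1] [43.2 43.6] 0.0
white@44 [ 65.6 127.3] [14.2 14.8] 0.0
white@44 [ 84.3 170.8] [7.9 7.4] 39.2
190 (np.int64(236), np.int64(271))
196 (np.int64(235), np.int64(272))
202 (np.int64(234), np.int64(272))
208 (np.int64(233), np.int64(274))
```

View pics/w3.png

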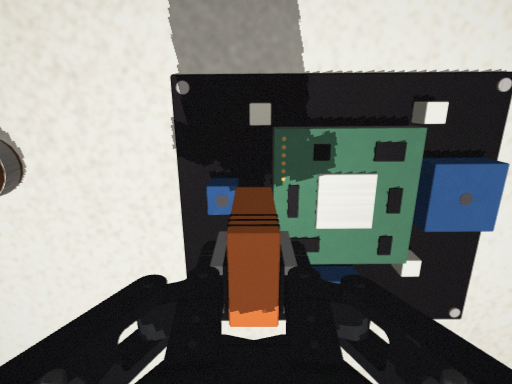

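Gap centre re-measured at tool y +1.2 (board, block and edge midpoint agree within 0.15 mm), and the spacer is centred in the jaws. Shift 1.2 mm and lower.

```bash
python3 -m pendant '[0,0.012,0,0,15, 0,0.012,0.2,0,15, 0,0.012,0.4,0,15, 0,0.012,0.55,0,15, 0,0.012,0.61,0,15, 0,0.012,0.61,0,15]' && python3 -m pendant '[0,0,0.03,0,15, 0,0,0.06,0,15, 0,0,0.06,0,15]'
```

```text
time_s: 6.75
tool_pos: [0.561, -0.0588, 0.0737]
tcp_rot: [180.0, 0.0, 166.3]
ft_force: [0.1, -1.5, -0.8]
opening: 0.0216
time_s: 7.05
tool_pos: [0.5616, -0.0587, 0.0686]
tcp_rot: [180.0, 0.1, 166.3]
ft_force: [-2.3, 1.0, 7.9]
opening: 0.0218
```

Contact with the deck at TCP z = 0.0686, expected 0.0687. Release and rise.

```bash
python3 -m pendant '[0,0,-0.01,0,30, 0,0,-0.01,0,40, 0,0,-0.01,0,45, 0,0,-0.01,0,45, 0,0,-0.01,0,45]' && python3 -m pendant '[0,0,-0.3,0,45, 0,0,-0.7,0,45, 0,0,-1,0,45, 0,0,-1,0,45, 0,0,-1,0,45]'; python3 - <<'E'
from gap import *
c=get_calibration("wrist"); st=manip.state(); im=grab_frame("wrist"); cv2.imwrite("pics/w4.png",im); measure(im,c,st,0)
R=Rn.from_euler('xyz',st["tcp_rot"],degrees=True)
for b in blobs(im,*ORANGE,150):
    P=np.array([1000*R.inv().apply(ray(c,p,.084)-st["tool_pos"]) for p in b.reshape(-1,2)])[:,:2]; print("or@84",np.round(cv2.minAreaRect(P.astype(np.float32)),1) if 0 else [np.round(q,1) for q in cv2.minAreaRect(P.astype(np.float32))])
E
```

```text
time_s: 7.55
tool_pos: [0.5607, -0.0589, 0.0682]
tcp_rot: [-180.0, -0.0, 166.3]
ft_force: [0.3, 0.9, -0.0]
opening: 0.0449
time_s: 8.05
tool_pos: [0.5609, -0.0588, 0.1688]
tcp_rot: [180.0, 0.1, 166.3]
ft_force: [0.1, -0.2, 0.5]
opening: 0.0448
board tool-frame mm centre [ 0.8 69.4] size [110.8 110.4] ang 89.6 x [-54.3  56. ] y [ 14.1 125.1]
blue tool-frame mm centre [-71.2  84.8] size [11.8 31.4] ang 62.3 x [-85.3 -59.5] y [73.4 92. ]
blue tool-frame mm centre [  2.5 -25.4] size [28.4 24.1] ang 0.0 x [-11.7  16.8] y [-37.4 -13.3]
blue tool-frame mm centre [  3.9 158.8] size [65.1 59.3] ang 88.8 x [-26.2  33.3] y [125.6 191.1]
white@44 [-194.2 -123.8] [77.  27.1] 37.1
white@44 [-178.1  122.6] [28.4 43.5] 82.8
white@44 [-57.4   4.8] [14.3 13.9] 0.1
white@44 [-56.5 128.4] [14.3 15. ] 0.0
white@44 [ 1.2 69.4] [42.4 43.7] 0.0
white@44 [ 66.4 127.5] [14.  14.8] 0.0
or@84 [array([0.5, 0.1]), array([46.9, 22.1]), np.float64(0.0)]
or@84 [array([30.1,  0.1]), array([ 9.4, 19.3]), np.float64(0.0)]
or@84 [array([  31.5, -168.2]), array([39.3, 19.6]), np.float64(5.6)]
```

View pics/w4.png

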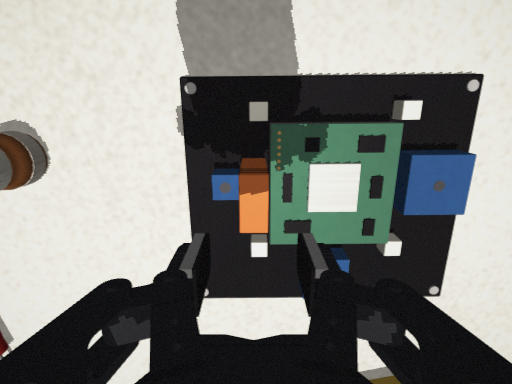

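The spacer stands in the gap between the small block and the board: top face measured 46.9×22.1 at 84 mm height, centred within 0.5 mm both ways. Now shut the fingers, go over the can (358,188 in the first view; about (334,188) here), and press.

```bash
python3 -m pendant '[0,0.3,0,0,0, 0.01,0.694,0,0,0, 0.01,0.694,0,0,0, 0.01,0.694,0.3,0,0, 0.01,0.694,0.6,0,0, 0.01,0.694,0.9,0,0, 0.01,0.694,0.95,0,0, 0.01,0.694,0.95,0,0, 0.01,0.694,0.95,0,0]' && python3 -m pendant '[0,0,0.04,0,0, 0,0,0.08,0,0, 0,0,0.12,0,0, 0,0,0.16,0,0, 0,0,0.18,0,0, 0,0,0.2,0,0, 0,0,0.2,0,0, 0,0,0.2,0,0]'
```

```text
time_s: 9.0
tool_pos: [0.5766, 0.0087, 0.074]
tcp_rot: [180.0, 0.0, 166.3]
ft_force: [-1.5, -0.1, 1.0]
opening: -0.0
time_s: 9.8
tool_pos: [0.5765, 0.0089, 0.054]
tcp_rot: [180.0, 0.0, 166.3]
ft_force: [-2.5, 0.1, 10.5]
opening: -0.0002
```

```bash
python3 -m pendant '[0,0,0.01,0,0, 0,0,0.01,0,0, 0,0,0.01,0,0]'; python3 -m pendant '[0,0,0.01,0,0, 0,0,0.01,0,0, 0,0,0.01,0,0]'
```

```text
time_s: 10.1
tool_pos: [0.5765, 0.0089, 0.0531]
tcp_rot: [180.0, 0.1, 166.3]
ft_force: [-3.0, -0.3, 11.6]
opening: -0.0001
time_s: 10.4
tool_pos: [0.5765, 0.0089, 0.053]
tcp_rot: [180.0, 0.1, 166.3]
ft_force: [-5.7, 0.1, 22.5]
opening: 0.0
```

Hard stop: the force jumped from 11.6 to 22.5 N with z unchanged at 0.053, the flush height. One check of the board and spacer.

```bash
python3 - <<'E'
from gap import *
im=grab_frame("side"); t=grab_frame("top"); w=grab_frame("wrist")
a=cv2.resize(im[150:270,160:320],(560,420),interpolation=cv2.INTER_CUBIC)
b=cv2.resize(w,(240,180)); cc=cv2.resize(t[120:260,130:350],(240,153)); 
out=np.zeros((420,800,3),np.uint8); out[:,:560]=a; out[:180,560:]=b; out[190:343,560:]=cc
cv2.imwrite("pics/fin.png",out); s=manip.state(); print(s["time_s"],s["tool_pos"],s["ft_force"])
E
```

```text
10.55 [0.57651555 0.00888686 0.05305088] [-5.66159647 -0.33149268 22.83355004]
```

View pics/fin.png

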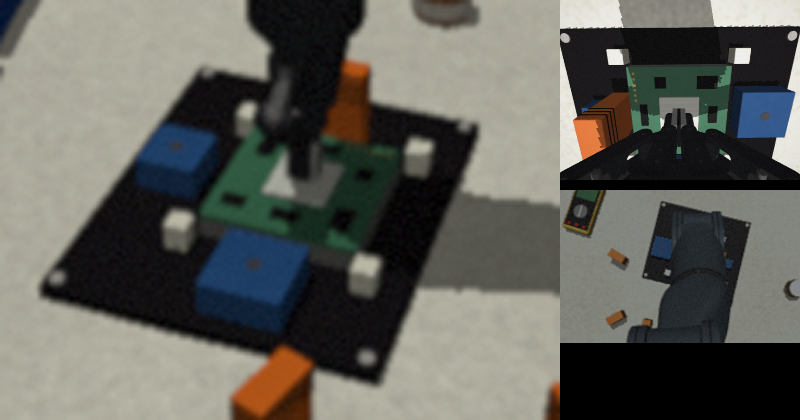

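The side view shows the shut tips on the can at (315,165), the board level with the posts, and the spacer upright behind it at (350,105). The wrist view shows the spacer still in its gap. Handing in.

```bash
python3 -c "
from plant import manip
print(manip.close_job()); s=manip.state(); print(s['time_s'],s['tool_pos'],s['ft_force'])"
```

```text
the job is handed in; nothing more can be done
None
the job is handed in; nothing more can be done
```

I stood the leftmost orange spacer in the 28 mm gap beside the small block (block_a) and let go. I then pressed the board flush with the shut fingertips and handed in at about 10.6 s, still pressing.

- **Spacer:** after release its top face measured 46.9 × 22.1 mm at the 84 mm height expected for standing on the deck. It sat within about 0.5 mm of the gap's centre in both directions. The last pictures show it still upright in the gap.
- **Board:** the tool stopped at z = 0.053 m, the height for flush. The force rose from 11.6 to about 22.8 N with no further travel, so the board is on its hard stop.
- **Other objects:** the arm did not go near the jar, meter or screwdriver. I did not measure them again at the end.

No check failed. Gap-centre readings from the board and the block agreed within 0.3 mm.

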